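# Turn the amplifier board over on its sloping rest

### The job

The amplifier board leans on the sloping inspection rest with its components showing. Turn it over so that the flat soldered side shows and the components face back between the rest's two arms: metal bar still at the top, bottom edge sitting on both ledges behind their lips, leaning on both arms and about centred. Set it down rather than dropping or throwing it, and leave the other things on the bench where they are.

Things in the scene. Friction and masses are not known exactly. Their poses are not given: they have to be found in the camera images.
- board: Circuit board 160 wide, 90 tall, 4 thick, ~0.3 kg; aluminium bar (120 wide, 12 thick, centred on the thickness) along its top, 86 to 116 mm above the bottom edge. Components stand up to 23 mm out of one face, within 48 mm of the centre line; other face flat, soldered. Origin: middle of bottom edge, mid-thickness. x = out of component face, y = along width, z = up the board to the bar.
- board_bar (a point): Point inside the board's bar on its centre line, mid-thickness, 104 mm above the bottom edge (12 mm below the bar's top); axes as the board's. Pinch the bar here across its 12 mm, fingers pointing down the board.
- rest: Fixed rest, 150x180x10 mm, origin under it. Two 22 mm wide arms (centres 72 mm either side of the middle) lean back 30 deg from vertical to -x; board leans on their faces, which look to +x and up and run 82 mm up from the seat. Ledges square to the slope stand 22 mm out at the arms' feet, with a lip 8 tall, 6 thick: 16 mm clear behind it. x = way the shown face looks, level; y across; z up.
- rest_seat (a point): Middle of the line where the arms' sloping faces meet the ledges: 30 mm ahead (+x) of the rest's origin, 37 mm above the bench; axes as the rest's.
- parts_bin: Bystander: loose blue open plastic parts bin, 120 x 100 x 50 mm, origin centre of underside. Leave alone.
- can: Bystander: grey spray can, 56 mm diameter, 150 mm tall, standing; origin centre of underside. Leave alone.
- screwdriver: Bystander: black-handled screwdriver, 200 mm long, lying on the bench beyond the rest along its own x. Leave alone.
There are look-alikes about, which are no part of the job. Leave any white or yellow look-alike of the board alone.

How it is judged:
At the end, for the whole second after the job is handed in: Board at rest on the rest, turned over: component face's normal 109 to 131 degrees from straight up, bar at the top (under 41 degrees off upright), width within 7 degrees of the rest's, bottom edge's middle within 12 mm of the rest's centre line and 22 mm of the seat, carried by the rest (angle between board's own x axis and vertical between 1.9 and 2.29 rad and angle between board's own z axis and vertical below 0.72 rad and angle between the y axis of board and the y axis of rest, either way round below 0.12 rad and y of board in the frame of rest between -0.012 and 0.012 m and distance between board and rest_seat below 0.022 m and contact force between board and rest above 0.5 N and linear speed of board below 0.02 m/s and angular speed of board below 0.2 rad/s); the robot touches nothing.
It fails at once if the parts bin is disturbed (moved more than 30 mm) (distance of parts_bin from where it was at the start of the episode above 0.03 m).
It fails at once if the can is disturbed (moved more than 30 mm) (distance of can from where it was at the start of the episode above 0.03 m).
It fails at once if the screwdriver is disturbed (moved more than 30 mm) (distance of screwdriver from where it was at the start of the episode above 0.03 m).
It fails at once if the board is dropped or thrown (faster than 0.7 m/s with no finger on it) (linear speed of board above 0.7 m/s and contact force between the fingers and board below 0.01 N).
It also fails if it takes over 45 s, if anything falls off the work surface, if the arm or the gripper's body presses on something with over 40 N, if the wrist force passes 120 N, or if a joint passes its speed limit or range.

### The arm

A 7-joint arm with a two-finger parallel gripper is mounted at the origin on the work surface. World frame = base frame: x ahead of the robot, y to its left, z up, the work surface at z = 0. Lengths are in m, angles in rad, forces in N, time in s.
With the tool pointing down it reaches from about 0.35 to 0.9 m from the base axis. Payload 8.1 kg.
Tool frame: the origin (TCP) lies midway between the tips of the shut fingers; the grasp point (between the pads) lies arm.grasp_offset behind it (arm.grasp_offset is the distance from the TCP to the grasp point, in m); z points along the fingers, y is the line along which they close (so a half turn about z gives the same grasp; the last joint's range is limited). The gripper opens to 92 mm and grips with 3 to 60 N. Pads are 19 mm wide; open, the fingers measure 130 mm over their backs; the gripper's body (75 mm by 190 mm) begins 47 mm behind the grasp point.
Start: joints at [1.109, 0.434, 0.025, 1.573, -0.012, 1.134, -0.075], TCP at [0.219, -0.585, 0.227] pointing down, gripper open.
Joint ranges: [-2.62, 2.62], [-0.44, 2.09], [-1.27, 1.32], [0.08, 2.57], [-1.32, 4.46], [0.12, 2], [-2.74, 2.74]. Speed limits (rad/s): [2.22, 2.22, 3.01, 3.01, 3.14, 3.14, 3.14].

### API

Orientations are given as a rotation vector (axis times angle).
In Python, from cell import observe, imaging, arm gives the robot as it stands.
- The arm moves only by the tool apply_moves, never from a script. Its argument "commands" is a list of rows, each a list of 5 numbers: the opening in per cent of the stroke, from 0 (shut) to 100 (fully open), then the shift along the world's x, y, z in units of 0.06 m (1.0 is 0.06 m), then the turn about the world's z in units of 0.5 rad (1.0 is 0.5 rad). A call has 1 to 12 rows; each row shifts and turns the commanded pose from where the row before left it; what a row does not reach is not made up. A row lasts 1/8 s, in which the tool goes at most 62.5 mm and 10.7 degrees, less where a joint would pass 70% of its speed; a pose out of reach is approached as far as the arm can. A call with a number of a shift or a turn outside -1 to 1 is refused whole. A call with a gripper value outside its range is refused whole. The fingers move at their own pace and stop on an object; "newtons" is the grip in N (left out, the last holds). Time passes only in rows, so rows that do not move let the fingers close. It gives the time, the measured TCP pose, the force, the opening and the grip force at its end, in the units of the state.
- observe(): the state, without advancing time (a new reading comes with each control period).
- imaging.get_image(name): name is "scene" or "top" or "wrist"; returns (picture, depth): 400x640x3 uint8, red, green, blue; 400x640 float32, m along the optical axis (not along the pixel's ray), 0 where there is no reading.
- imaging.camera_params(name): a dict with "camera_matrix" (3x3 intrinsics, pixels), "origin" and "rotation" of the camera in the world; the wrist camera has in their place "tool_from_camera" (4x4, takes a point from camera to tool coordinates, whose origin is the TCP and whose axes are the flange's). Camera axes: x right, y up, looking along -z (the intrinsics and any distortion apply to the point x, -y, -z); pixel columns grow to the right and rows downward; lengths in m; the calibration is good to about 2 mm. A picture is of the moment at which its call begins: read the wrist's pose just before it. camera_params takes no time and is no camera call.
- arm.sign_off(): hands the job in; it is judged then, once.
The state is a dict: "clock": time; "joints": joint angles; "dq": joint speeds; "joint_efforts": joint torques, N m; "position": TCP position; "ee_rot": TCP orientation; "force": force on the tool from outside, world axes, zero at the start; "ft_torque": the same for the moment, N m; "width": opening from 0.0 (shut) to 1.0 (fully open); "gripper_force": force on a finger pad.
Only numpy, scipy, OpenCV 4.12 (cv2) and the standard library are available. Lean on these libraries where they do the work, as an engineer would, in place of code of your own. Each camera call takes 0.05 s, during which the arm holds its last target. There are 200 camera calls.

## Working session

There is one attempt and no reset: what is moved stays moved. The work goes in short steps, Python scripts to look and compute and a tool call to move; the robot and the scene stay as the last step left them, time stands still between calls to the robot, and variables do not carry over. Pictures are saved under pics/ and viewed, at most 10 in all, crops included, and the job is handed in when it is done.

Besides the shell and the picture viewer there is one more tool, called after ">>>" as name(argument=value, ...) on one line, values as JSON. apply_moves: Moves the arm, as the interface text tells. Its arguments: {"type":"object","properties":{"commands":{"type":"array"},"newtons":{"type":"number"}},"required":["commands"]}

```bash
ls; mkdir -p pics
cat > h.py <<'E'
import numpy as np, cv2
from cell import observe, imaging, arm
def shot(n,f):
    p,d=imaging.get_image(n); np.savez(''+f+'.npz',p=p,d=d); cv2.imwrite('pics/'+f+'.png',p[:,:,::-1]); return p,d
def pts(n,d):
    c=imaging.camera_params(n);K=np.array(c['camera_matrix']);v,u=np.indices(d.shape)
    P=np.stack([(u-K[0,2])/K[0,0]*d,-(v-K[1,2])/K[1,1]*d,-d],-1)
    return P@np.array(c['rotation']).T+np.array(c['origin'])
E
python3 - <<'E'
from h import *
a,_=shot('scene','s0');b,_=shot('top','t0')
for n in('scene','top'):print({k:np.round(v,3).tolist() if not isinstance(v,str) else v for k,v in imaging.camera_params(n).items()})
print(arm.grasp_offset,observe())
E
```

```text
pics
{'camera_matrix': [[475.428, 0.0, 318.891], [0.0, 475.428, 199.943], [0.0, 0.0, 1.0]], 'origin': [1.29, 0.388, 1.045], 'rotation': [0.423, 0.73, 2.014]}
{'camera_matrix': [[421.458, 0.0, 321.176], [0.0, 421.458, 203.826], [0.0, 0.0, 1.0]], 'origin': [0.335, 0.017, 1.477], 'rotation': [0.161, -0.162, -1.598]}
0.0188 {'clock': 0.1, 'joints': array([ 1.10940139,  0.43514269,  0.02498226,  1.57396666, -0.01159663,
        1.13397354, -0.07508662]), 'dq': array([-0.00011919, -0.0002154 ,  0.0009957 , -0.00280735, -0.00082614,
        0.00075086,  0.00041221]), 'joint_efforts': array([ 4.42917182e-03, -6.69120598e+01,  9.88923535e-01, -3.15147865e+01,
       -6.03231881e-02,  3.73354100e-02,  1.02445902e-04]), 'position': array([ 0.21926295, -0.58481957,  0.22604539]), 'ee_rot': array([-3.08991820e+00, -5.60248730e-01,  5.75734155e-04]), 'force': array([-0.83603898,  0.37092729,  0.86610351]), 'ft_torque': array([0.04314674, 0.07389347, 0.04172548]), 'gripper_force': 0.0, 'width': 1.004278671227653}
```

View pics/s0.png

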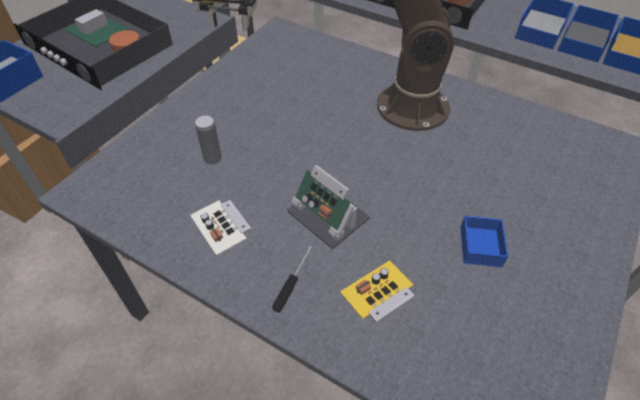

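View pics/t0.png

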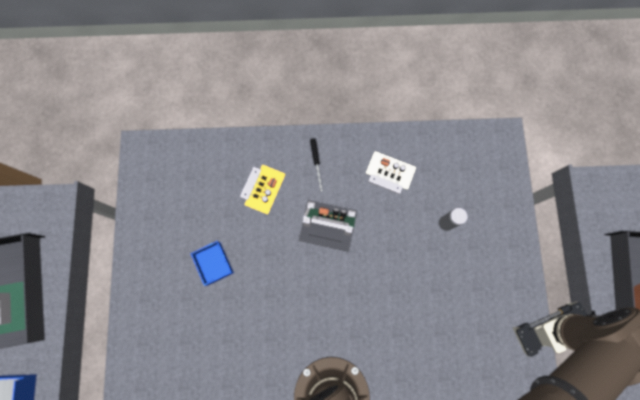

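The candidates are the green board on the rest (scene 325,197; top 330,213), a yellow one (scene 377,290) and a white one (scene 218,226), both lying flat on the bench. The green one leaning on the rest is the one meant. I'll confirm it in a crop and measure it.

```bash
sed -i "s/@np.array(c\['rotation'\]).T/@cv2.Rodrigues(np.array(c['rotation']))[0].T/" h.py
python3 - <<'E'
from h import *
out=[]
for n,f,(u0,v0,u1,v1) in(('scene','s0',(270,155,390,255)),('top','t0',(285,190,375,265))):
    z=np.load(f+'.npz');p,d=z['p'],z['d'];P=pts(n,d)
    c=p[v0:v1,u0:u1]; out.append(cv2.resize(c[:,:,::-1],(560,int(560*(v1-v0)/(u1-u0))),interpolation=cv2.INTER_CUBIC)[:290] if 0 else cv2.resize(c[:,:,::-1],(390,325),interpolation=cv2.INTER_CUBIC))
    Q=P[v0:v1,u0:u1].reshape(-1,3);C=c.reshape(-1,3).astype(int)
    print(n,'bench z',np.median(P[300:330,150:180,2]) if n=='scene' else np.median(P[280:300,400:440,2]))
    g=(C[:,1]>C[:,0]+15)&(C[:,1]>C[:,2]+5);G=Q[g]
    m=np.median(G,0);w=np.linalg.svd(G-m,full_matrices=False)[2];print('green',g.sum(),m.round(4),w.round(3).tolist())
    br=(C.min(1)>140)&(Q[:,2]>.1);B=Q[br];m=B.mean(0);w=np.linalg.svd(B-m)[2];print('bar',br.sum(),m.round(4),w[0].round(3),B.min(0).round(3),B.max(0).round(3), 'ext',np.ptp((B-m)@w[0]))
    pl=(abs(Q[:,2]-.010)<.004)&(C.max(1)<85);r=cv2.minAreaRect(Q[pl][:,:2].astype(np.float32)*1000);print('plate',pl.sum(),r)
cv2.imwrite('pics/c0.png',np.hstack(out))
E
```

```text
scene bench z -0.7485840413789426
green 715 [0.586  0.0122 0.0802] [[0.538, 0.446, 0.715], [-0.059, 0.867, -0.495], [-0.841, 0.224, 0.493]]
bar 380 [ 0.5598 -0.0092  0.1344] [0.585 0.445 0.678] [ 0.531 -0.072  0.101] [1.29  0.388 1.045] ext 1.2665609852669175
plate 103 ((573.09130859375, -7.86297607421875), (172.8614044189453, 140.55291748046875), 75.92747497558594)
top bench z -0.0005605395833988558
green 149 [ 0.5784 -0.0213  0.0829] [[-0.184, 0.028, 0.983], [0.239, 0.971, 0.017], [-0.953, 0.238, -0.185]]
bar 233 [ 0.551  -0.0108  0.1375] [-0.167 -0.001  0.986] [ 0.335 -0.087  0.101] [0.584 0.07  1.477] ext 1.3976848000276973
plate 2 ((609.85009765625, -38.475975036621094), (25.075115203857422, 0.0), -98.87137603759766)
```

View pics/c0.png

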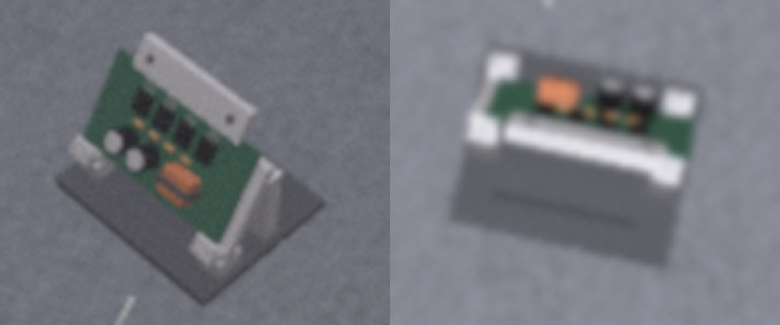

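The crops confirm the green board with its components facing +x, away from the robot. The plate corners are at scene px (287.5,210.7), (333.1,248.2), (370,217.8) and top px (299,241), (349,251), (308,200), (357,210).

```bash
cat >> h.py <<'E'
def ray(n,uv,z):
    c=imaging.camera_params(n);K=np.array(c['camera_matrix']);R=cv2.Rodrigues(np.array(c['rotation']))[0];o=np.array(c['origin'])
    r=np.array([[(u-K[0,2])/K[0,0],-(v-K[1,2])/K[1,1],-1] for u,v in uv])@R.T
    return o+r*((z-o[2])/r[:,2])[:,None]
E
python3 - <<'E'
from h import *
print(ray('scene',[(287.5,210.7),(333.1,248.2),(370,217.8)],.01).round(4))
print(ray('top',[(298.9,240.8),(349.2,251.4),(307.6,199.7),(357,210.3)],.01).round(4))
for n,f,(u0,v0,u1,v1) in(('scene','s0',(270,155,390,255)),('top','t0',(285,190,375,265))):
    z=np.load(f+'.npz');p,d=z['p'],z['d'];P=pts(n,d)
    Q=P[v0:v1,u0:u1].reshape(-1,3);C=p[v0:v1,u0:u1].reshape(-1,3).astype(int);D=d[v0:v1,u0:u1].ravel()
    br=(C.min(1)>130)&(Q[:,2]>.105)&(D>.3)&(Q[:,2]<.2);B=Q[br];m=B.mean(0);w=np.linalg.svd(B-m)[2];print('bar',br.sum(),m.round(4),w.round(3).tolist(),B.min(0).round(3),B.max(0).round(3), 'ext',np.ptp((B-m)@w[0]))
    g=(C[:,1]>C[:,0]+15)&(C[:,1]>C[:,2]+5)&(D>.3);G=Q[g];m=np.median(G,0)
    for i in range(3):
        w=np.linalg.svd(G-m,full_matrices=False)[2];G=G[abs((G-m)@w[2])<.006];m=G.mean(0)
    print('green',len(G),m.round(4),w.round(3).tolist())
    pl=(abs(Q[:,2]-.010)<.004)&(C.max(1)<100)&(D>.3);r=cv2.minAreaRect(Q[pl][:,:2].astype(np.float32)*1000);print('plate',pl.sum(),r)
E
```

```text
[[ 0.6184 -0.1094  0.01  ]
 [ 0.6613  0.0624  0.01  ]
 [ 0.5205  0.0989  0.01  ]]
[[ 0.5098  0.0935  0.01  ]
 [ 0.467  -0.0803  0.01  ]
 [ 0.6556  0.0592  0.01  ]
 [ 0.6113 -0.1147  0.01  ]]
bar 453 [ 0.5582 -0.0125  0.1312] [[0.254, 0.967, -0.034], [-0.534, 0.169, 0.828], [0.806, -0.193, 0.559]] [ 0.528 -0.073  0.105] [0.584 0.071 0.145] ext 0.15010879992205534
green 536 [ 0.5834 -0.0253  0.0766] [[0.276, 0.958, -0.07], [-0.466, 0.197, 0.863], [-0.841, 0.206, -0.501]]
plate 967 ((567.8449096679688, -9.187171936035156), (178.1603546142578, 149.83139038085938), 75.7661361694336)
bar 227 [ 0.5512 -0.0143  0.1335] [[-0.252, -0.967, 0.026], [-0.517, 0.157, 0.841], [0.818, -0.198, 0.54]] [ 0.528 -0.083  0.106] [0.58  0.07  0.148] ext 0.1585554555355826
green 147 [ 0.58   -0.02    0.0823] [[-0.241, -0.971, -0.009], [0.484, -0.112, -0.868], [0.841, -0.213, 0.496]]
plate 60 ((567.9320068359375, -10.272178649902344), (118.63408660888672, 116.46592712402344), 74.56036376953125)
```

>>> apply_moves(commands=[[100,0.46,0.8,0.1,0.16],[100,0.46,0.8,0.1,0.16],[100,0.46,0.8,0.1,0.16],[100,0.46,0.8,0.1,0.16],[100,0.46,0.8,0.1,0.16],[100,0.46,0.8,0.1,0.16],[100,0.46,0.8,0.1,0.16],[100,0.46,0.8,0.1,0.16],[100,0.46,0.8,0.1,0.16],[100,0.46,0.8,0.1,0.16],[100,0.46,0.8,0.1,0.16],[100,0.46,0.8,0.1,0.16]])

```text
clock: 1.6
position: [0.5511, -0.0078, 0.2987]
ee_rot: [-2.481, -1.927, 0.001]
force: [1.1, 0.1, -0.3]
width: 0.997
gripper_force: 0.0
```

Run:
```python
from h import *
o=observe();print(o['clock'],o['joints'].round(3),o['position'].round(4));R=cv2.Rodrigues(o['ee_rot'])[0];print(R.round(3));print([a for a in dir(arm) if a[0]!='_'])
c=imaging.camera_params('wrist');print(np.array(c['tool_from_camera']).round(4),np.round(c['camera_matrix'],1))
shot('wrist','w0')
```

```text
1.6 [ 0.279  0.306 -0.476  1.614  0.146  1.257 -0.473] [ 0.5511 -0.0078  0.2987]
[[ 0.247  0.969 -0.   ]
 [ 0.969 -0.247 -0.   ]
 [-0.    -0.    -1.   ]]
['PlanningError', 'grasp_offset', 'sign_off']
[[-5.000e-04  9.701e-01  2.428e-01  6.520e-02]
 [ 1.000e+00  6.000e-04  0.000e+00 -5.000e-04]
 [-1.000e-04  2.428e-01 -9.701e-01 -1.582e-01]
 [ 0.000e+00  0.000e+00  0.000e+00  1.000e+00]] [[307.6   0.  316.6]
 [  0.  307.6 200.3]
 [  0.    0.    1. ]]
```

View pics/w0.png

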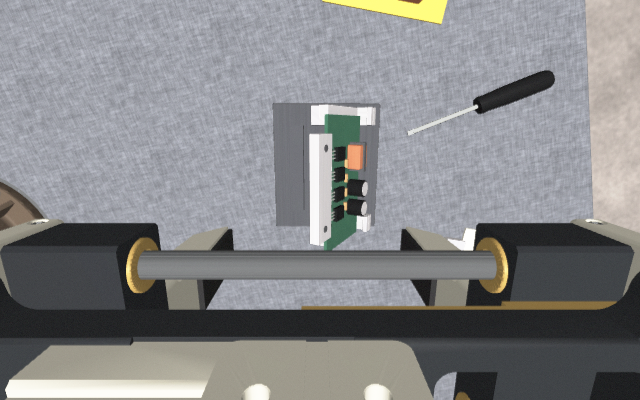

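The wrist view shows the board with its bar at about (320,134)–(318,243), components toward +x, and the plate at (275,103)–(380,226). First I measure the bar and plate from depth, then I test a half turn in the air.

```bash
cat >> h.py <<'E'
def wpts(d,o):
    c=imaging.camera_params('wrist');K=np.array(c['camera_matrix']);T=np.array(c['tool_from_camera']);v,u=np.indices(d.shape)
    P=np.stack([(u-K[0,2])/K[0,0]*d,-(v-K[1,2])/K[1,1]*d,-d],-1)@T[:3,:3].T+T[:3,3]
    return P@cv2.Rodrigues(o['ee_rot'])[0].T+o['position']
RC=np.array([.567,-.009]);X=np.array([.969,-.246]);Y=np.array([.246,.969])
def rest(Q): q=Q[...,:2]-RC; return np.stack([q@X,q@Y,Q[...,2]],-1)
E
python3 - <<'E'
from h import *
z=np.load('w0.npz');p,d=z['p'],z['d'];P=rest(wpts(d,observe()))
s=np.s_[95:249,265:385];Q=P[s].reshape(-1,3);C=p[s].reshape(-1,3).astype(int);D=d[s].ravel()
pl=(abs(Q[:,2]-.01)<.004)&(C.max(1)<130)&(D>.1);print('plate',pl.sum(),np.percentile(Q[pl],[.5,99.5],axis=0).round(4),cv2.minAreaRect(Q[pl][:,:2].astype(np.float32)*1000))
b=(C.min(1)>150)&(Q[:,2]>.11);B=Q[b];print('bar',b.sum(),np.percentile(B,[.5,99.5],axis=0).round(4),cv2.minAreaRect(B[:,:2].astype(np.float32)*1000))
g=(C[:,1]>C[:,0]+15)&(C[:,1]>C[:,2]+5);G=Q[g];print('green',np.percentile(G,[.5,99.5],axis=0).round(4))
a=(C.min(1)>150)&(Q[:,2]<.08)&(Q[:,2]>.03);A=Q[a];A=A[A[:,0]>.03]
for s_ in(1,-1):
    q=A[A[:,1]*s_>0];print('lip',len(q),np.percentile(q,[1,99],axis=0).round(4))
E
```

```text
plate 4644 [[-0.0769 -0.078   0.0086]
 [ 0.072   0.0995  0.0134]] ((-2.4556961059570312, 11.107032775878906), (150.3411865234375, 178.55935668945312), 0.45211470127105713)
bar 2389 [[-0.0238 -0.0569  0.1165]
 [ 0.0009  0.0704  0.4581]] ((-10.81474494934082, 15.790645599365234), (25.761560440063477, 147.33216857910156), 1.1517064571380615)
green [[-0.0081 -0.0763  0.0123]
 [ 0.0414  0.0823  0.1217]]
lip 327 [[0.0302 0.0724 0.0384]
 [0.0595 0.0932 0.0574]]
lip 304 [[ 0.0415 -0.0719  0.0394]
 [ 0.0608 -0.0014  0.0797]]
```

>>> apply_moves(commands=[[100,0,0,0,-0.35],[100,0,0,0,-0.35],[100,0,0,0,-0.35],[100,0,0,0,-0.35],[100,0,0,0,-0.35],[100,0,0,0,-0.35],[100,0,0,0,-0.35],[100,0,0,0,-0.35],[100,0,0,0,-0.35],[100,0,0,0,-0.35],[100,0,0,0,-0.35],[100,0,0,0,-0.35]])

```text
clock: 3.15
position: [0.5503, -0.0095, 0.2983]
ee_rot: [2.901, -1.205, -0.001]
force: [0.0, -0.5, 0.0]
width: 1.0
gripper_force: 0.0
```

Run:
```python
from h import *
o=observe();print(o['clock'],o['joints'].round(3),o['position'].round(4));R=cv2.Rodrigues(o['ee_rot'])[0];print(R[:,1].round(3))
```

```text
3.15 [ 0.013  0.269 -0.12   1.639  0.033  1.237 -2.472] [ 0.5503 -0.0095  0.2983]
[-0.709 -0.706  0.001]
```

```bash
cat > m.py <<'E'
from h import *
import sys
def meas(f):
    o=observe();p,d=shot('wrist',f);P=rest(wpts(d,o));C=p.astype(int)
    ok=(d>.1)&(abs(P[...,0])<.12)&(abs(P[...,1])<.13)
    def big(m):
        n,l,s,_=cv2.connectedComponentsWithStats(cv2.erode(m.astype(np.uint8),np.ones((2,2))));return l==1+np.argmax(s[1:,4])
    pl=ok&(abs(P[...,2]-.01)<.004)&(C.max(2)<130);print('plate',cv2.minAreaRect(P[pl][:,:2].astype(np.float32)*1000))
    b=big(ok&(C.min(2)>140)&(P[...,2]>.112)&(P[...,2]<.17));B=P[b];print('bar',np.percentile(B,[.5,99.5],axis=0).round(4).tolist(),cv2.minAreaRect(B[:,:2].astype(np.float32)*1000))
    g=big(ok&(C[...,1]>C[...,0]+15)&(C[...,1]>C[...,2]+5));G=P[g];print('green',np.percentile(G,[.5,99.5],axis=0).round(4).tolist())
    print(o['clock'],o['position'].round(4),o['joints'].round(3),np.abs(o['dq']).max().round(4))
meas(sys.argv[1])
E
python3 m.py w1
```

```text
plate ((-2.8213272094726562, -0.40059661865234375), (178.8957061767578, 149.38597106933594), 89.77597045898438)
bar [[-0.0241, -0.0662, 0.1184], [-0.001, 0.0506, 0.1425]] ((-12.579533576965332, -7.7240142822265625), (118.5023193359375, 23.673118591308594), 89.76885986328125)
green [[-0.0082, -0.087, 0.0424], [0.0382, -0.0471, 0.1172]]
3.15 [ 0.5503 -0.0095  0.2983] [ 0.013  0.269 -0.12   1.639  0.033  1.237 -2.472] 1.3271
```

>>> apply_moves(commands=[[100,0,0,0,0.35],[100,0,0,0,0.35],[100,0,0,0,0.35],[100,0,0,0,0.35],[100,0,0,0,0.35],[100,0,0,0,0.35],[100,0,0,0,0.35],[100,0,0,0,0.35],[100,0,0,0,0.35],[100,0,0,0,0.35],[100,0,0,0,0.35],[100,0,0,0,0.35]])

```text
clock: 4.7
position: [0.5504, -0.0095, 0.2984]
ee_rot: [-2.475, -1.935, 0.001]
force: [-0.2, -0.7, 0.0]
width: 1.0
gripper_force: 0.0
```

>>> apply_moves(commands=[[100,0,0,0,0.35],[100,0,0,0,0.35],[100,0,0,0,0.35],[100,0,0,0,0.35],[100,0,0,0,0.35],[100,0,0,0,0.35],[100,0,0,0,0.35],[100,0,0,0,0.35],[100,0,0,0,0.35],[100,0,0,0,0.35],[100,0,0,0,0.35],[100,0,0,0,0.35]])

```text
clock: 6.2
position: [0.5504, -0.0096, 0.2985]
ee_rot: [0.447, -3.109, 0.0]
force: [0.0, -0.4, -0.3]
width: 0.999
gripper_force: 0.0
```

>>> apply_moves(commands=[[100,0,0,0,0.35],[100,0,0,0,0.35],[100,0,0,0,0.35],[100,0,0,0,0.35],[100,0,0,0,0.35],[100,0,0,0,0.35]])

```text
clock: 6.95
position: [0.5504, -0.0096, 0.2985]
ee_rot: [1.945, -2.466, -0.0]
force: [-1.3, 0.3, -0.6]
width: 0.999
gripper_force: 0.0
```

```bash
python3 m.py w2;python3 m.py w3; python3 -c "
from h import *
print(cv2.Rodrigues(observe()['ee_rot'])[0].round(3))"
```

```text
plate ((-2.9416885375976562, -0.0073089599609375), (179.11749267578125, 150.11416625976562), 89.86199188232422)
bar [[-0.0239, -0.0657, 0.1186], [-0.0012, 0.0509, 0.1423]] ((-12.782089233398438, -7.283039093017578), (23.14013671875, 118.65087890625), 0.12108141928911209)
green [[-0.0074, -0.0863, 0.0431], [0.0374, -0.0484, 0.1179]]
6.95 [ 0.5504 -0.0096  0.2985] [ 0.697  0.489 -1.146  1.586  0.453  1.363  2.406] 1.2023
plate ((-3.0528106689453125, -0.34783172607421875), (179.18365478515625, 149.99029541015625), 89.96586608886719)
bar [[-0.024, -0.0658, 0.119], [-0.0011, 0.0509, 0.1425]] ((-12.353870391845703, -6.9500274658203125), (118.2012710571289, 23.402706146240234), 89.77661895751953)
green [[-0.0079, -0.0863, 0.0429], [0.0379, -0.0499, 0.1177]]
7.0 [ 0.5505 -0.0098  0.2983] [ 0.698  0.49  -1.147  1.585  0.454  1.364  2.414] 0.2463
[[-0.237 -0.971 -0.001]
 [-0.971  0.237  0.   ]
 [-0.     0.001 -1.   ]]
```

The first wrist frame was taken while the arm was still moving. The settled frames agree with each other: rest yaw −14.2°, board 7 mm off-centre. The grasp works from this orientation, and the half turn back leads to a comfortable pose. Next I descend astride the bar.

>>> apply_moves(commands=[[60,0.05,-0.06,-0.5,0],[60,0,0,-0.5,0],[60,0,0,-0.5,0],[60,0,0,-0.5,0],[60,0,0,-0.5,0],[60,0,0,-0.3,0],[60,0,0,-0.2,0],[60,0,0,0,0]], newtons=30)

```text
clock: 8.05
position: [0.5535, -0.0128, 0.1185]
ee_rot: [1.934, -2.475, -0.001]
force: [0.6, -0.1, 0.1]
width: 0.6
gripper_force: 0.0
```

```bash
cat > st.py <<'E'
from h import *
o=observe();R=cv2.Rodrigues(o['ee_rot'])[0];q=rest(o['position']);print(o['clock'],o['joints'].round(3),'c,y,z mm',(q*1000).round(1),'ang',np.degrees(np.arctan2(R[1,1],R[0,1])).round(2),'w',round(o['width'],3),o['force'].round(1),o['gripper_force'])
E
python3 st.py
```

```text
8.05 [ 0.61   0.655 -1.014  1.818  0.643  1.04   2.239] c,y,z mm [-12.1  -7.  118.5] ang 166.01 w 0.6 [ 0.6 -0.1  0.1] 0.0
```

>>> apply_moves(commands=[[60,0.1,-0.025,0.01,0],[60,0.1,-0.025,0.01,0],[60,0.1,-0.025,0.01,0],[60,0.1,-0.025,0.01,0],[60,0.1,-0.025,0.01,0],[60,0.1,-0.025,0.01,0],[60,0.1,-0.025,0.01,0],[60,0.1,-0.025,0.01,0],[60,0,0,0,0]])

```text
clock: 9.18
position: [0.6021, -0.025, 0.1235]
ee_rot: [-1.934, 2.475, 0.0]
force: [-0.6, -0.0, -0.6]
width: 0.602
gripper_force: 0.1
```

```bash
python3 st.py; python3 -c "
from h import *
a,_=shot('scene','s1');b,_=shot('wrist','w4')
c=cv2.resize(a[130:255,250:410],(480,375),interpolation=cv2.INTER_CUBIC);d=b[20:395,150:470]
cv2.imwrite('pics/c1.png',np.hstack([c,d])[:,:,::-1])"
```

```text
9.175 [ 0.58   0.711 -0.989  1.693  0.656  1.106  2.289] c,y,z mm [ 38.   -6.9 123.5] ang 166.01 w 0.602 [-0.6 -0.  -0.6] 0.1496282112202607
```

View pics/c1.png

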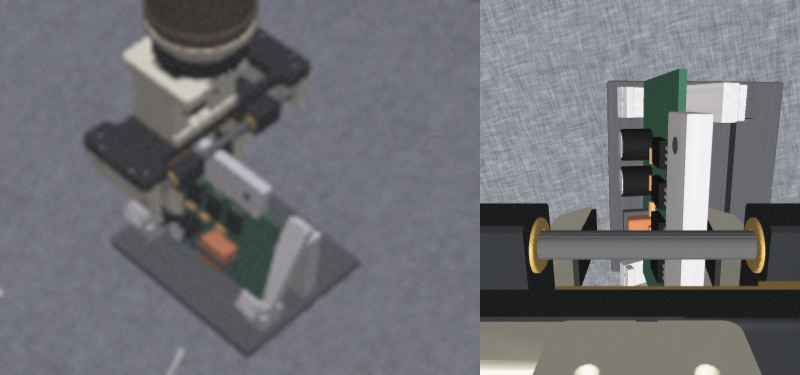

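The board is nearly upright (wrist crop: bar at x 668–712), with the back finger against the bar and the front finger clear of the components. Next I close on the bar.

>>> apply_moves(commands=[[50,-0.05,0.01,0,0],[40,-0.1,0.025,0,0],[30,-0.02,0.005,0,0],[20,0,0,0,0],[10,0,0,0,0],[0,0,0,0,0],[0,0,0,0,0],[0,0,0,0,0]], newtons=40)

```text
clock: 10.28
position: [0.5938, -0.0231, 0.124]
ee_rot: [-1.932, 2.474, -0.004]
force: [6.2, -1.4, -2.4]
width: 0.144
gripper_force: 40.0
```

```bash
python3 st.py
```

```text
10.275 [ 0.588  0.698 -0.995  1.718  0.654  1.091  2.28 ] c,y,z mm [ 29.4  -7.1 124. ] ang 165.97 w 0.144 [ 6.2 -1.4 -2.4] 39.990319926291704
```

>>> apply_moves(commands=[[0,0,0,0.1,0],[0,0,0,0.2,0],[0,0,0,0.4,0],[0,0,0,0.4,0],[0,0,0,0.4,0],[0,0,0,0.3,0],[0,0,0,0,0]])

```text
clock: 11.15
position: [0.5919, -0.0221, 0.2325]
ee_rot: [-1.934, 2.474, -0.001]
force: [-0.5, 0.3, -2.8]
width: 0.133
gripper_force: 40.0
```

>>> apply_moves(commands=[[0,0,0,0,-0.2],[0,0,0,0,-0.33],[0,0,0,0,-0.33],[0,0,0,0,-0.33],[0,0,0,0,-0.33],[0,0,0,0,-0.33],[0,0,0,0,-0.33],[0,0,0,0,-0.33],[0,0,0,0,-0.33],[0,0,0,0,-0.33],[0,0,0,0,-0.33],[0,0,0,0,-0.33]])

```text
clock: 12.65
position: [0.5907, -0.0226, 0.23]
ee_rot: [-0.918, -3.002, 0.001]
force: [-0.5, -0.7, -3.0]
width: 0.133
gripper_force: 40.0
```

>>> apply_moves(commands=[[0,0,0,0,-0.33],[0,0,0,0,-0.33],[0,0,0,0,-0.33],[0,0,0,0,-0.33],[0,0,0,0,-0.33],[0,0,0,0,-0.33],[0,0,0,0,-0.28],[0,0,0,0,-0.2],[0,0,0,0,0],[0,0,0,0,0]])

```text
clock: 13.9
position: [0.5911, -0.0224, 0.2308]
ee_rot: [-2.475, -1.933, 0.002]
force: [0.3, -0.1, -4.1]
width: 0.127
gripper_force: 40.0
```

```bash
python3 st.py; python3 -c "
from h import *
o=observe();b,d=shot('wrist','w5');a,e=shot('scene','s2')
P=rest(wpts(d,o));C=b.astype(int)
g=(C[...,1]>C[...,0]+15)&(C[...,1]>C[...,2]+5)&(d>.1)&(P[...,2]>.12);G=P[g]
print('green w',len(G),np.percentile(G,[1,50,99],axis=0).round(4).tolist())
P=rest(pts('scene',e));C=a.astype(int)
g=(C[...,1]>C[...,0]+12)&(C[...,1]>C[...,2]+5)&(e>.3)&(P[...,2]>.12)&(abs(P[...,0]-.03)<.06)&(abs(P[...,1])<.12);G=P[g];m=G.mean(0)
print('green s',len(G),np.percentile(G,[1,50,99],axis=0).round(4).tolist(),np.linalg.svd(G-m,full_matrices=False)[2][2].round(3))
c=cv2.resize(a[100:255,240:410],(420,383),interpolation=cv2.INTER_CUBIC);d=cv2.resize(b,(613,383))[:,120:500]
cv2.imwrite('pics/c2.png',np.hstack([c,d])[:,:,::-1])"
```

```text
13.9 [ 0.19   0.405 -0.339  1.629  0.145  1.134 -0.43 ] c,y,z mm [ 26.6  -7.1 230.8] ang -14.02 w 0.127 [ 0.3 -0.1 -4.1] 39.99823272228241
green w 352 [[0.0242, 0.054, 0.234], [0.0259, 0.064, 0.2354], [0.0276, 0.0737, 0.237]]
green s 267 [[0.0274, -0.0682, 0.1509], [0.0295, 0.0242, 0.1893], [0.0317, 0.0717, 0.2361]] [-1.    -0.007  0.009]
```

View pics/c2.png

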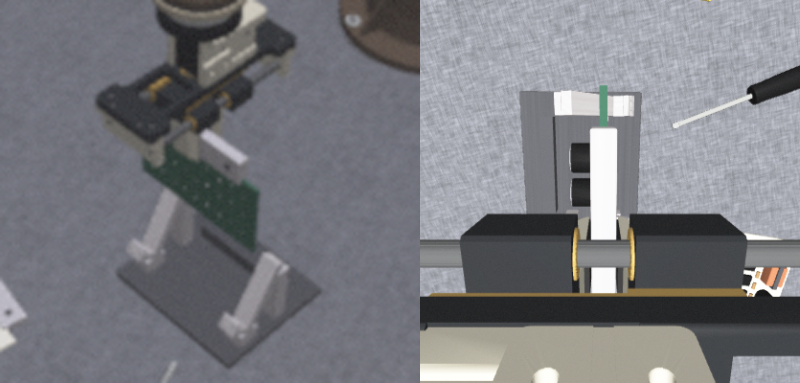

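The board is upright in the grip, its solder side now facing +x, with its bottom edge at z≈0.146 and y about 6.5 mm off the rest's centre. I'll shift it to centre and lower it over the ledges.

>>> apply_moves(commands=[[0,0.06,0.1,0,-0.008],[0,0,0,-0.1,0],[0,0,0,-0.3,0],[0,0,0,-0.35,0],[0,0,0,-0.3,0],[0,0,0,-0.25,0],[0,0,0,-0.2,0],[0,0,0,-0.1,0],[0,0,0,0,0],[0,0,0,0,0]])

```text
clock: 15.25
position: [0.5966, -0.0166, 0.1364]
ee_rot: [2.481, 1.924, 0.004]
force: [5.1, -1.4, -3.3]
width: 0.128
gripper_force: 40.0
```

```bash
python3 st.py
```

```text
15.25 [ 0.165  0.499 -0.323  1.733  0.191  0.937 -0.486] c,y,z mm [ 3.060e+01 -1.000e-01  1.364e+02] ang -14.4 w 0.128 [ 5.1 -1.4 -3.3] 40.00044286251068
```

```bash
python3 st.py; python3 -c "
from h import *
o=observe();b,d=shot('wrist','w6');a,e=shot('scene','s3')
P=rest(wpts(d,o));C=b.astype(int)
g=(C[...,1]>C[...,0]+15)&(C[...,1]>C[...,2]+5)&(d>.1)&(P[...,2]>.08);G=P[g]
print('green w',len(G),np.percentile(G,[1,50,99],axis=0).round(4).tolist())
P=rest(pts('scene',e));C=a.astype(int)
g=(C[...,1]>C[...,0]+12)&(C[...,1]>C[...,2]+5)&(e>.3)&(P[...,2]>.04)&(abs(P[...,0]-.03)<.06)&(abs(P[...,1])<.12);G=P[g];m=G.mean(0)
print('green s',len(G),np.percentile(G,[1,50,99],axis=0).round(4).tolist(),np.linalg.svd(G-m,full_matrices=False)[2][2].round(3))
c=cv2.resize(a[155:250,270:380],(440,380),interpolation=cv2.INTER_CUBIC);d=b[60:250,230:410];d=cv2.resize(d,(360,380))
cv2.imwrite('pics/c3.png',np.hstack([c,d])[:,:,::-1])"
```

```text
15.25 [ 0.165  0.499 -0.323  1.733  0.191  0.937 -0.486] c,y,z mm [ 3.060e+01 -1.000e-01  1.364e+02] ang -14.4 w 0.128 [ 5.1 -1.4 -3.3] 40.00044286251068
green w 352 [[0.0285, 0.061, 0.1398], [0.0303, 0.071, 0.1411], [0.032, 0.0808, 0.1426]]
green s 153 [[0.0315, -0.0428, 0.056], [0.0341, 0.0268, 0.095], [0.0367, 0.0785, 0.1424]] [ 1.    -0.004  0.002]
```

View pics/c3.png

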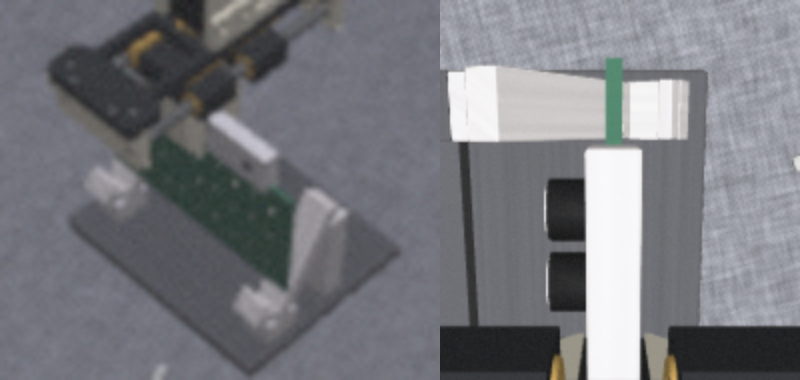

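>>> apply_moves(commands=[[0,-0.03,0.008,-0.05,0],[0,0,0,-0.05,0],[0,0,0,-0.02,0],[0,0,0,0,0]])

```text
clock: 15.85
position: [0.5981, -0.0165, 0.1316]
ee_rot: [2.478, 1.921, 0.013]
force: [8.8, -3.3, 6.2]
width: 0.129
gripper_force: 40.0
```

```bash
python3 st.py; python3 -c "
from h import *
print(observe()['ft_torque'])"
```

```text
15.85 [ 0.164  0.503 -0.322  1.741  0.195  0.918 -0.49 ] c,y,z mm [ 32.    0.4 131.6] ang -14.43 w 0.129 [ 8.8 -3.3  6.2] 40.0038206577301
[-0.84228718 -2.77455668  0.02574084]
```

Run:
```python
from h import *
o=observe()
for f,pos,rv in(('w6',[0.5966,-0.0166,0.1364],[2.481,1.924,.004]),('w3',[.5505,-.0098,.2983],[1.945,-2.466,0])):
    z=np.load(f+'.npz');P=rest(wpts(z['d'],dict(position=np.array(pos),ee_rot=np.array(rv))))
    C=z['p'].astype(int)
    for lo,hi in((.066,.080),(-.080,-.066)):
        m=(z['d']>.08)&(P[...,1]>lo)&(P[...,1]<hi)&(C.min(2)>110)&(P[...,2]<.125)&(P[...,2]>.02)&(abs(P[...,0]-.02)<.07)
        Q=P[m]*1000;print(f,lo,len(Q))
        for a in range(-40,70,4):
            q=Q[(Q[:,0]>=a)&(Q[:,0]<a+4)]
            if len(q)>3:print(a,np.percentile(q[:,2],[10,50,90]).round(0),end=' ; ')
        print()
```

```text
w6 0.066 2420
-24 [87. 88. 89.] ; -20 [88. 88. 89.] ; -16 [102. 103. 104.] ; -12 [104. 105. 106.] ; -8 [106. 107. 108.] ; -4 [102. 105. 108.] ; 0 [ 95.  98. 101.] ; 4 [88. 91. 94.] ; 8 [81. 84. 87.] ; 12 [74. 77. 80.] ; 16 [68. 70. 73.] ; 20 [61. 64. 66.] ; 24 [55. 57. 59.] ; 32 [40. 41. 43.] ; 36 [37. 38. 39.] ; 40 [39. 40. 42.] ; 44 [41. 43. 53.] ; 48 [53. 54. 55.] ; 52 [49. 52. 54.] ; 56 [42. 45. 48.] ; 
w6 -0.08 5
16 [68. 68. 68.] ; 
w3 0.066 370
-24 [87. 88. 89.] ; -20 [87. 89. 89.] ; -16 [ 87.  88. 103.] ; -12 [103. 104. 105.] ; -8 [105. 106. 115.] ; -4 [107. 108. 116.] ; 0 [ 99. 101. 105.] ; 4 [92. 95. 97.] ; 8 [85. 88. 94.] ; 12 [78. 81. 83.] ; 16 [72. 74. 80.] ; 20 [63. 67. 69.] ; 24 [58. 60. 65.] ; 28 [49. 52. 54.] ; 32 [43. 46. 53.] ; 36 [37. 39. 42.] ; 40 [38. 39. 41.] ; 44 [40. 41. 42.] ; 48 [42. 52. 54.] ; 52 [53. 54. 55.] ; 56 [46. 49. 50.] ; 60 [42. 43. 43.] ; 
w3 -0.08 330
-24 [87. 88. 90.] ; -20 [87. 88. 89.] ; -16 [ 88.  89. 104.] ; -12 [103. 105. 106.] ; -8 [115. 116. 118.] ; -4 [117. 121. 122.] ; 40 [38. 40. 41.] ; 44 [41. 42. 44.] ; 48 [44. 54. 55.] ; 52 [50. 52. 54.] ; 56 [43. 46. 47.] ;
```

The rest's profile puts the seat about 9 mm further forward than I assumed from the plate centre (x≈36, z≈37), so the board's bottom is touching the arm faces. I'll back up, shift forward and lower again.

>>> apply_moves(commands=[[0,0.03,-0.01,0.15,0],[0,0.05,-0.01,0.05,0],[0,0.1,-0.025,0,0],[0,0,0,0,0],[0,0,0,0,0]])

```text
clock: 16.48
position: [0.6036, -0.0186, 0.1398]
ee_rot: [-2.481, -1.925, 0.002]
force: [0.0, -0.4, -4.0]
width: 0.128
gripper_force: 40.0
```

```bash
python3 st.py;python3 m.py w7 | grep -v plate
```

```text
16.475 [ 0.166  0.508 -0.322  1.708  0.189  0.958 -0.478] c,y,z mm [ 37.8  -0.3 139.8] ang -14.38 w 0.128 [ 0.  -0.4 -4. ] 39.99916970729828
bar [[0.0348, 0.0606, 0.1692], [0.036, 0.0607, 0.1699]] ((35.432579040527344, 60.648067474365234), (0.022088713943958282, 1.2157436609268188), 89.60397338867188)
green [[0.0357, 0.0607, 0.1428], [0.0392, 0.0802, 0.1459]]
16.475 [ 0.6036 -0.0186  0.1398] [ 0.166  0.508 -0.322  1.708  0.189  0.958 -0.478] 0.0017
```

>>> apply_moves(commands=[[0,0.03,-0.008,-0.05,0],[0,0,0,-0.08,0],[0,0,0,-0.07,0],[0,0,0,-0.02,0],[0,0,0,-0.02,0],[0,0,0,0,0]])

```text
clock: 17.27
position: [0.6059, -0.0191, 0.126]
ee_rot: [2.482, 1.926, 0.0]
force: [-0.4, 0.8, -3.4]
width: 0.126
gripper_force: 40.0
```

```bash
python3 st.py
```

```text
17.275 [ 0.164  0.526 -0.318  1.717  0.197  0.931 -0.484] c,y,z mm [ 40.2  -0.2 126. ] ang -14.38 w 0.126 [-0.4  0.8 -3.4] 39.99929666519165
```

Still free, with the bottom at z≈0.041. I'll go down slowly until it touches.

>>> apply_moves(commands=[[0,0,0,-0.02,0],[0,0,0,-0.02,0],[0,0,0,-0.02,0],[0,0,0,0,0]])

```text
clock: 17.77
position: [0.6065, -0.0192, 0.1247]
ee_rot: [2.481, 1.924, 0.002]
force: [-5.9, -1.2, 17.0]
width: 0.128
gripper_force: 40.0
```

```bash
python3 st.py
```

```text
17.775 [ 0.163  0.527 -0.318  1.718  0.199  0.926 -0.485] c,y,z mm [ 40.8  -0.2 124.7] ang -14.41 w 0.128 [-5.9 -1.2 17. ] 40.003657937049866
```

It's seated: the reaction is upward and toward −x, which is the ledge. Now I relieve the load, loosen the grip and lean the board back, with the rear finger letting it down.

>>> apply_moves(commands=[[0,0,0,0.03,0],[16,0,0,0,0],[20,0,0,0,0],[26,0,0,0,0],[35,0,0,0,0],[35,-0.04,0.01,0,0],[35,-0.06,0.015,0,0],[35,-0.06,0.015,0,0]], newtons=10)

```text
clock: 18.77
position: [0.5958, -0.0166, 0.1241]
ee_rot: [-2.482, -1.926, 0.0]
force: [0.0, -0.5, 0.5]
width: 0.35
gripper_force: 0.2
```

```bash
python3 st.py; python3 -c "
from h import *
o=observe();b,d=shot('wrist','w8');a,e=shot('scene','s4')
c=cv2.resize(a[155:250,270:380],(440,380),interpolation=cv2.INTER_CUBIC);d=b[60:250,230:410];d=cv2.resize(d,(360,380))
cv2.imwrite('pics/c4.png',np.hstack([c,d])[:,:,::-1])"
```

```text
18.775 [ 0.163  0.514 -0.321  1.744  0.197  0.916 -0.49 ] c,y,z mm [ 29.8  -0.3 124.1] ang -14.38 w 0.35 [ 0.  -0.5  0.5] 0.2091082584229298
```

View pics/c4.png

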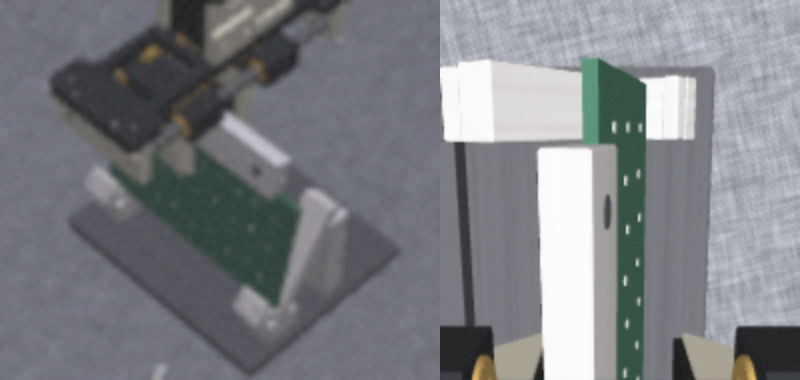

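The board is leaning back on the rear finger, its bottom behind the lips and the solder side showing. I carry on letting it down.

>>> apply_moves(commands=[[35,-0.07,0.018,0,0],[35,-0.07,0.018,0,0],[35,-0.07,0.018,0,0],[35,-0.07,0.018,0,0],[35,-0.07,0.018,0,0],[35,-0.07,0.018,-0.01,0],[35,-0.07,0.018,-0.01,0],[35,-0.07,0.018,-0.01,0],[35,-0.07,0.018,-0.01,0],[35,0,0,0,0],[35,0,0,0,0]])

```text
clock: 20.25
position: [0.5588, -0.0071, 0.1219]
ee_rot: [2.482, 1.925, 0.001]
force: [0.1, -0.0, 0.0]
width: 0.35
gripper_force: 0.0
```

```bash
python3 st.py; python3 -c "
from h import *
o=observe();b,d=shot('wrist','w9');a,e=shot('scene','s5')
P=rest(pts('scene',e));C=a.astype(int)
g=(C[...,1]>C[...,0]+12)&(C[...,1]>C[...,2]+5)&(e>.3)&(P[...,2]>.04)&(abs(P[...,0]-.03)<.06)&(abs(P[...,1])<.12);G=P[g];m=G.mean(0)
print('green s',len(G),np.percentile(G,[1,50,99],axis=0).round(4).tolist(),np.linalg.svd(G-m,full_matrices=False)[2][2].round(3))
c=cv2.resize(a[155:250,270:380],(440,380),interpolation=cv2.INTER_CUBIC);d=b[60:250,230:410];d=cv2.resize(d,(360,380))
cv2.imwrite('pics/c5.png',np.hstack([c,d])[:,:,::-1])"
```

```text
20.25 [ 0.159  0.464 -0.331  1.839  0.192  0.869 -0.515] c,y,z mm [-8.400e+00 -1.000e-01  1.219e+02] ang -14.39 w 0.35 [ 0.1 -0.   0. ] 0.025073401629924774
green s 1228 [[-0.0001, -0.0742, 0.0419], [0.0238, 0.0168, 0.0726], [0.0424, 0.0785, 0.1133]] [0.86  0.001 0.51 ]
```

View pics/c5.png

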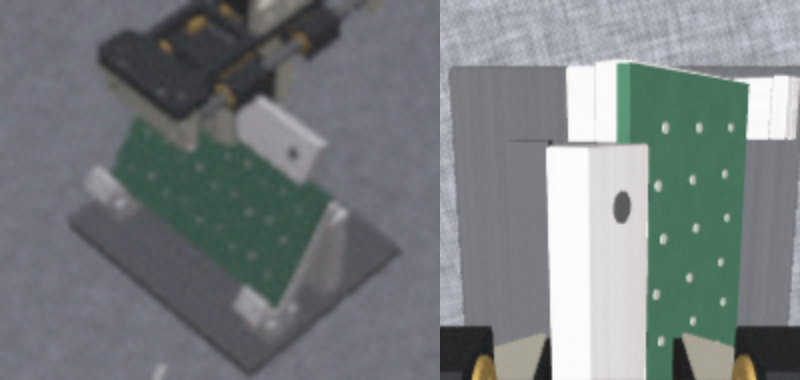

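The board lies on both arms, its normal 30° above level. I'll open the gripper and withdraw upward.

>>> apply_moves(commands=[[60,0,0,0,0],[60,0,0,0,0],[60,0,0,0.1,0],[60,0,0,0.3,0],[60,0,0,0.5,0],[60,0,0,0.7,0],[60,0,0,0.7,0],[60,0,0,0.5,0],[60,0,0,0,0],[60,0,0,0,0]])

```text
clock: 21.6
position: [0.5581, -0.0071, 0.2894]
ee_rot: [-2.482, -1.926, 0.001]
force: [0.4, 0.0, -0.0]
width: 0.601
gripper_force: 0.0
```

```bash
python3 st.py; python3 -c "
from h import *
o=observe();b,d=shot('wrist','w10');a,e=shot('scene','s6')
for n,P,p,D in(('w',rest(wpts(d,o)),b,d),('s',rest(pts('scene',e)),a,e)):
    C=p.astype(int)
    g=(C[...,1]>C[...,0]+12)&(C[...,1]>C[...,2]+5)&(D>.1)&(P[...,2]>.03)&(abs(P[...,0]-.02)<.06)&(abs(P[...,1])<.12);G=P[g];m=G.mean(0)
    print(n,len(G),np.percentile(G,[.5,50,99.5],axis=0).round(4).tolist(),np.linalg.svd(G-m,full_matrices=False)[2][2].round(3))
c=cv2.resize(a[155:250,270:380],(440,380),interpolation=cv2.INTER_CUBIC);d=b[20:280,230:476];d=cv2.resize(d,(360,380))
cv2.imwrite('pics/c6.png',np.hstack([c,d])[:,:,::-1])"
```

```text
21.6 [ 0.186  0.308 -0.356  1.621  0.112  1.233 -0.442] c,y,z mm [ -9.1  -0.3 289.4] ang -14.38 w 0.601 [ 0.4  0.  -0. ] 0.0
w 4003 [[-0.0079, -0.078, 0.0405], [0.0169, 0.0091, 0.0811], [0.0412, 0.0803, 0.1172]] [ 0.855 -0.002  0.518]
s 1443 [[-0.0013, -0.0767, 0.0411], [0.0208, 0.0056, 0.0774], [0.0437, 0.0788, 0.1166]] [ 0.859 -0.001  0.512]
```

View pics/c6.png

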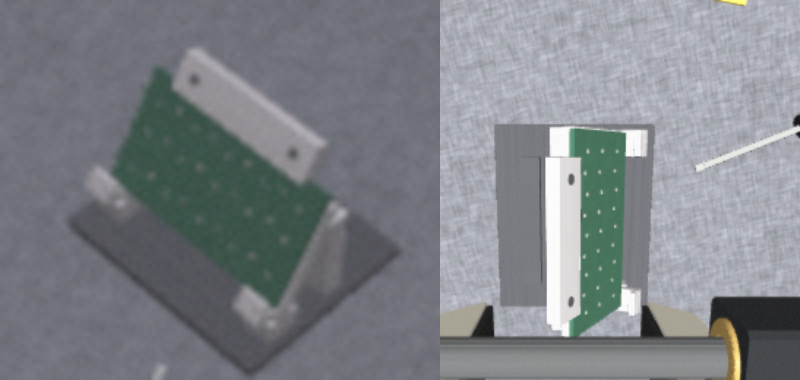

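```bash
python3 -c "
from cell import arm
print(arm.sign_off())"
```

```text
the job is handed in; nothing more can be done
None
```

The board is turned over on the rest, solder side showing with the bar at the top. It leans on both arms behind the lips, about 1 mm off centre. The bystanders were left alone, and I handed the job in at about 22 s; the sign-off gave no verdict.

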